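Run the T-bolt round the slots into the fixture's empty ear

TASK

The drilling fixture on the T-slot plate still lacks one of its two holding-down bolts: the loose T-bolt stands in the middle slot. With the fingertips and a light touch, run it along the slots - forward to the cross slot, sideways along that to the outer slot in front of the fixture's empty slotted ear, and forward again until it is fully home in the ear. Only push it gently (do not grip, tip or lift it) and leave the tools and parts lying around where they are.

Things in the scene. Friction and masses are not known exactly. Their poses are not given: they have to be found in the camera images.
- slot_plate: grey cast-iron T-slot plate fixed on the bench, 240 (x) x 156 (y) x 32 mm high; origin at the centre of its underside, x along its three long slots, away from the robot, z up. The long slots run its full length at y = -50, 0 (the middle slot) and +50 mm; one cross slot runs its full width at x = -45 mm and meets all three
- crossing (a point): point on the plate top, 32 mm above the bench, where the middle slot meets the cross slot; axes as the plate's; the outer crossings lie at y = +50 and -50 mm from it. All slots are 18 mm wide and 9.5 mm deep with corners rounded 5 mm; below that each widens to a channel 38 mm wide and 10.5 mm high, its floor 12 mm above the bench
- t_bolt: loose T-bolt, about 0.35 kg, upright in the middle slot nearer the robot than the cross slot; bright threaded shank 15 mm across, top 54 mm above the origin; round head 34 mm across, 9 mm thick, captive in the channel under the slot. Origin on its axis at the head's underside, on the channel floor; z up. Oiled (friction about 0.1): slides easily, only along the slots, and stays where it is left
- t_bolt_collar (a point): on the bolt's axis at mid-height of its collar, 33.5 mm above the bolt's origin: the place to push. Black collar nut, one with the bolt: round collar 35 mm across and 5 mm thick, its underside 11 mm above the plate top; above it a hexagon 24 mm across flats, 12 mm high
- open_ear: the blue fixture's empty slotted ear, fixed: 38 mm wide, 8 mm thick, on the plate top over the left or right outer slot, with a notch 18 mm wide open towards the robot. Origin at its underside where the axis of a fully home bolt stands; axes as the plate's; notch mouth at x = -21 mm, bottom at x = +7.5 mm. The bolt's collar passes 3 mm above the ear
- bolted_ear: the fixture's other slotted ear over the other outer slot, alike and at the same plate x, already holding its tightened bolt with black collar nut (top 31 mm above the plate top); fixed
- fixture: blue drilling fixture fixed on the plate: base 70 (x) x 140 (y) x 8 mm, origin at the centre of its underside on the plate top, axes as the plate's; the ears are welded to its near side, their origins at x = -57 mm, y = +50 and -50 mm. A grey vee block on it reaches 53 mm above the plate top
- vice_corner (a point): obstacle: right rear upper corner of the olive bench vice's fixed jaw, left of the plate. The vice never moves; seen from above it fills x = 0.12 to 0.56 m and y = 0.036 to 0.164 m, up to 0.198 m above the bench
- jig_centre (a point): obstacle: centre, at bench height, of a toggle clamp on a brown board, right of the plate; fixed, within x = 0.44 to 0.60 m and y = -0.47 to -0.246 m, at most 94 mm high
- spanner_24: bystander: ring-and-open spanner, 298 x 47 x 9 mm, lying right of the plate; origin at its middle
- screwdriver_small: bystander: small screwdriver with orange handle, 124 mm long, near the front edge of the bench; origin at its middle
- nut_1: bystander: plain steel nut, 30 x 34 x 24 mm, right of the plate near the front; origin at the centre of its underside
- nut_2: bystander: plain steel nut, 36 x 41 x 29 mm, right of the plate near the front; origin at the centre of its underside
- bolt_1: bystander: bolt standing on its head, 30 x 34 x 68 mm, right of the plate; origin at the centre of its underside
- calliper: bystander: vernier calliper, 215 mm long, far right near the front; origin at its middle
- marker: bystander: marker pen, 146 x 16 x 14 mm, left of the plate; origin at its middle

How it is judged:
By the outcome, as a careful person would: the job done as asked, in the order asked, and still so for the second after the job is handed in, with the robot touching nothing.
It also fails if it takes over 61 s, if anything falls off the work surface, if the arm or the gripper's body presses on something with over 40 N, if the wrist force passes 120 N, or if a joint passes its speed limit or range.

ROBOT

A 7-joint arm with a two-finger parallel gripper is mounted at the origin on a cart in front of the work surface, level with it; the furniture and walls round the work are solid. World frame = base frame: x ahead of the robot, y to its left, z up, the work surface at z = 0. Lengths are in m, angles in rad, forces in N, time in s.
With the tool pointing down it reaches from about 0.425 to 0.925 m from the base axis. Payload 6.8 kg.
Tool frame: the origin (TCP) lies at the very end of the fingers, on their centre line; the grasp point (between the pads) lies bot.tcp_to_grasp behind it (bot.tcp_to_grasp is the distance from the TCP to the grasp point, in m); z points along the fingers, y is the line along which they close (so a half turn about z gives the same grasp; the last joint's range is limited). The gripper opens to 85 mm and grips with 20 to 120 N. Pads are 22 mm wide; open, the fingers measure 114 mm over their backs; the gripper's body (76 mm by 85 mm) begins 54 mm behind the grasp point. The pads swing forward as they close: fully open they stand 13 mm farther back than shut.
Start: joints at [1.051, 0.477, 0.022, 1.555, -0.011, 1.109, -0.083], TCP at [0.27, -0.619, 0.231] pointing down, gripper open.
Joint ranges: [-2.96, 2.96], [-0.34, 2.1], [-1.41, 1.46], [0.24, 2.44], [-1.37, 4.51], [0.17, 1.92], [-2.96, 2.96]. Speed limits (rad/s): [2.39, 2.39, 3.14, 3.14, 3.14, 3.14, 3.14].

INTERFACE

Orientations are given as a unit quaternion [w, x, y, z].
In Python, from station import bot gives the robot as it stands.
- The arm moves only by the tool servo_tool, never from a script. Its argument "motion" is a list that holds one entry, the list of rows, each a list of 7 numbers: the shift along the tool's x, y, z in m, then the turn, a rotation vector about the tool's x, y, z in units of 5 degrees (1.0 is 5 degrees), then the opening, from 0 (shut) to 1 (fully open). A call has 1 to 20 rows; each row is the pose to reach, as a shift and turn from the pose commanded when the call began, along the tool's axes at that moment; what a row does not reach only later rows make up. A row lasts 1/12 s, in which the tool goes at most 41.7 mm and 7.16 degrees, less where a joint would pass 70% of its speed; a pose out of reach is approached as far as the arm can. A call with a gripper value outside its range is refused whole. The fingers move at their own pace and stop on an object; "grip_force" is the grip in N (left out, the last holds). Time passes only in rows, so rows that repeat a pose let the fingers close. It gives the time, the measured TCP pose, the force, the opening and the grip force at its end, in the units of the state.
- bot.get_obs(): the state, without advancing time (a new reading comes with each control period).
- bot.read_camera(name): name is "scene" or "side" or "wrist"; returns a dict with "img" (420x560x3 uint8, red, green, blue), "K" (3x3 intrinsics, pixels), "pose" (4x4, takes a point from camera to world coordinates). Camera axes: x right, y down, z forward; pixel columns grow to the right and rows downward; lengths in m; the calibration is good to about 2 mm. A picture is of the moment at which its call begins. There is no depth.
- bot.hand_in(): hands the job in; it is judged then, once.
The state is a dict: "t": time; "q": joint angles; "joint_vel": joint speeds; "joint_torque": joint torques, N m; "eef_pos": TCP position; "tool_rot": TCP orientation; "contact_force": force on the tool from outside, world axes, zero at the start; "torque": the same for the moment, N m; "gripper_width": opening from 0.0 (shut) to 1.0 (fully open); "grasp_force": force on a finger pad.
Only numpy, scipy, OpenCV 4.12 (cv2) and the standard library are available. Lean on these libraries where they do the work, as an engineer would, in place of code of your own. Each camera call takes 0.05 s, during which the arm holds its last target. There are 200 camera calls.

## Working session

There is one attempt and no reset: what is moved stays moved. The work goes in short steps, Python scripts to look and compute and a tool call to move; the robot and the scene stay as the last step left them, time stands still between calls to the robot, and variables do not carry over. Pictures are saved under pics/ and viewed, at most 13 in all, crops included, and the job is handed in when it is done.

Besides the shell and the picture viewer there is one more tool, called as name([rows], argument=value, ...), one row to a line, values as JSON. servo_tool: Moves the arm, as the interface text tells. Its arguments: {"type":"object","properties":{"motion":{"type":"array"},"grip_force":{"type":"number"}},"required":["motion"]}

```bash
mkdir -p pics; python3 - <<'E'
from station import bot
import cv2,numpy as np
np.set_printoptions(precision=4,suppress=True)
o=bot.get_obs();print(o['t'],o['eef_pos'],o['tool_rot'],bot.tcp_to_grasp)
for n in("scene","side"):
    d=bot.read_camera(n);cv2.imwrite(f"pics/{n}0.png",d['img'][:,:,::-1]);print(n,d['K'],d['pose'])
E
```

```text
0.0 [ 0.2699 -0.6181  0.2303] [-0.0009  0.9789  0.2044 -0.0003] 0.0187
scene [[452.5425   0.     278.7404]
 [  0.     452.5425 209.6654]
 [  0.       0.       1.    ]] [[-0.6167 -0.5607  0.5526 -0.0682]
 [-0.787   0.4239 -0.4483  0.334 ]
 [ 0.0171 -0.7113 -0.7027  0.907 ]
 [ 0.      0.      0.      1.    ]]
side [[386.7366   0.     278.8549]
 [  0.     386.7366 211.4672]
 [  0.       0.       1.    ]] [[ 0.9962 -0.0285  0.082   0.4607]
 [-0.0864 -0.425   0.9011 -0.9797]
 [ 0.0091 -0.9047 -0.4259  0.5203]
 [ 0.      0.      0.      1.    ]]
```

View pics/scene0.png

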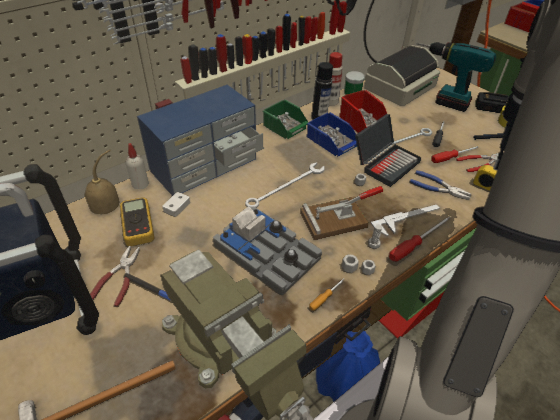

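View pics/side0.png

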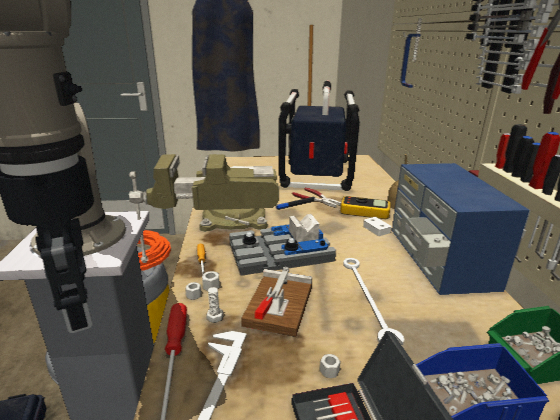

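The loose bolt is at about (290,257) in scene and (250,240) in side. The bolted nut is at (275,228) and (291,243), so it is on the right and the open ear appears to be on the left. Next I'll look at zoomed crops.

```bash
python3 - <<'E'
import cv2,numpy as np
a=cv2.imread("pics/scene0.png")[195:300,205:335];b=cv2.imread("pics/side0.png")[205:280,220:345]
a=cv2.resize(a,None,fx=5,fy=5,interpolation=cv2.INTER_CUBIC);b=cv2.resize(b,None,fx=6,fy=6,interpolation=cv2.INTER_CUBIC)
cv2.imwrite("pics/a.png",a);cv2.imwrite("pics/b.png",b)
E
```

```text
(no output)
```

View pics/a.png

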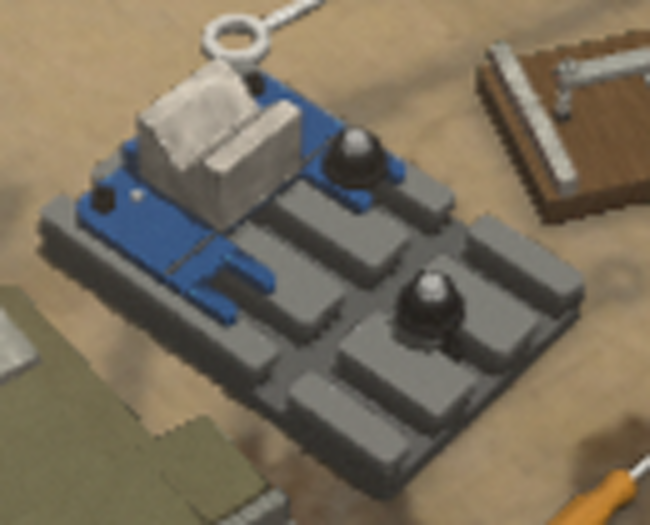

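View pics/b.png

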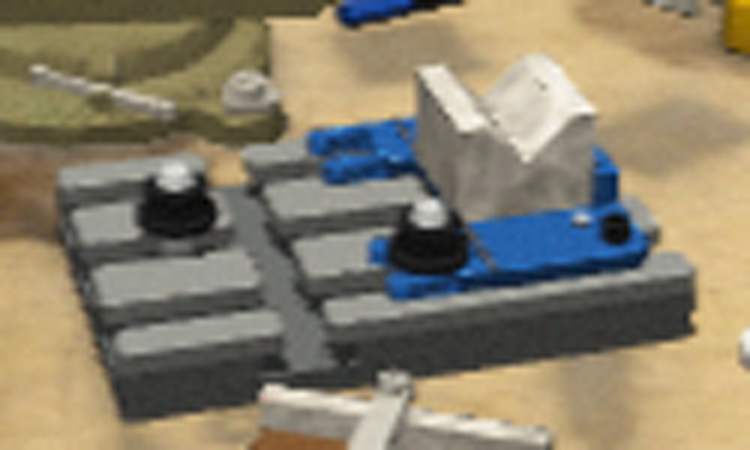

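The open ear is the left one: its notch is at a(230,280) and b(320,155). The loose bolt's tip is at a(432,280) and b(178,172). Next I'll cast rays to get positions.

```bash
cat > h.py <<'E'
import numpy as np
from scipy.optimize import least_squares
np.set_printoptions(precision=4,suppress=True)
C={}
C['a']=(np.array([[452.5425,0,278.7404],[0,452.5425,209.6654],[0,0,1]]),np.array([[-.6167,-.5607,.5526,-.0682],[-.787,.4239,-.4483,.334],[.0171,-.7113,-.7027,.907]]),5,205,195)
C['b']=(np.array([[386.7366,0,278.8549],[0,386.7366,211.4672],[0,0,1]]),np.array([[.9962,-.0285,.082,.4607],[-.0864,-.425,.9011,-.9797],[.0091,-.9047,-.4259,.5203]]),6,220,205)
def ray(c,p):
    K,P,s,u,v=C[c]; q=[(p[0]+.5)/s-.5+u,(p[1]+.5)/s-.5+v,1]
    d=P[:,:3]@np.linalg.solve(K,q); return P[:,3],d/np.linalg.norm(d)
def onz(c,p,z):
    o,d=ray(c,p); return (o+d*(z-o[2])/d[2])[:2]
def tri(pa,pb):
    A=np.zeros((3,3));b=np.zeros(3)
    R=[ray('a',pa),ray('b',pb)]
    for o,d in R: M=np.eye(3)-np.outer(d,d);A+=M;b+=M@o
    x=np.linalg.solve(A,b); return x,[np.linalg.norm(np.cross(x-o,d)) for o,d in R]
def fit(m,w):
    f=lambda t:(np.c_[np.cos(t[2])*m[:,0]-np.sin(t[2])*m[:,1]+t[0],np.sin(t[2])*m[:,0]+np.cos(t[2])*m[:,1]+t[1]]-w).ravel()
    r=least_squares(f,[.6,-.07,0],loss='soft_l1',f_scale=.003);return r.x,f(r.x).reshape(-1,2)
E
python3 - <<'E'
from h import *
pts={'a':[(120,78,40,208),(-36,-78,455,205),(-54,-78,480,215),(-120,-78,582,282),(-36,78,275,352),(-54,78,293,383),(-120,78,390,470)],
'b':[(-120,-78,118,352),(-120,78,62,172),(120,-78,692,262),(-54,-78,285,325),(-36,-78,330,315),(-54,78,205,158),(-36,78,245,150)]}
allm=[];allw=[]
for c in pts:
    m=np.array([[p[0],p[1]] for p in pts[c]])/1e3;w=np.array([onz(c,p[2:],.032) for p in pts[c]])
    x,r=fit(m,w);print(c,x,'\n',r*1e3);allm.append(m);allw.append(w)
x,r=fit(np.vstack(allm),np.vstack(allw));print('all',x)
# heights of corners
print('corner -120,-78',tri((582,282),(118,352)),'cross',tri((455,205),(330,315)))
c,s=np.cos(x[2]),np.sin(x[2])
for n,a,b in(('loose',(432,280),(178,172)),('bolted',(355,140),(432,205))):
    p,e=tri(a,b);d=p[:2]-x[:2];print(n,p,e,'plate xy',[c*d[0]+s*d[1],-s*d[0]+c*d[1]])
    for cam,q in(('a',a),('b',b)):print(onz(cam,q,.066))
for n,a,b in(('tips of ear outer',(232,320),(312,135)),('inner',(270,285),(328,165))):
    p,e=tri(a,b);d=p[:2]-x[:2];print(n,p,e,'plate xy',[c*d[0]+s*d[1],-s*d[0]+c*d[1]])
E
```

```text
a [ 0.5424 -0.1241  0.1756] 
 [[ 0.6942  0.9831]
 [ 2.7766 -7.1965]
 [-1.7233 -4.4524]
 [-0.8209 -4.0962]
 [-3.1878 14.472 ]
 [-0.3604  6.9941]
 [ 2.9808  1.119 ]]
b [ 0.5437 -0.1205  0.1977] 
 [[ 1.8605 -1.0075]
 [-3.3723  4.8914]
 [ 2.0273 -4.7785]
 [ 1.4954 -2.7203]
 [ 0.988  -5.2552]
 [-1.7553  9.1417]
 [-2.2136  6.3008]]
all [ 0.5433 -0.1227  0.1845]
corner -120,-78 (array([ 0.4393, -0.2183,  0.0311]), [np.float64(0.00011295607384649064), np.float64(0.00011295607384652958)]) cross (array([ 0.5207, -0.2003,  0.0317]), [np.float64(0.002244043888084895), np.float64(0.0022440438880847883)])
loose [ 0.4644 -0.1392  0.066 ] [np.float64(0.0002645362447195507), np.float64(0.0002645362447194984)] plate xy [np.float64(-0.0805763388854227), np.float64(-0.001677138099122814)]
[ 0.4641 -0.1391]
[ 0.4646 -0.139 ]
bolted [ 0.5649 -0.1691  0.0626] [np.float64(0.0012955452376975077), np.float64(0.001295545237697268)] plate xy [np.float64(0.012752399914841561), np.float64(-0.049558199555473414)]
[ 0.5608 -0.1669]
[ 0.5654 -0.1737]
tips of ear outer [ 0.5235 -0.06    0.0387] [np.float64(0.0020551957525799065), np.float64(0.0020551957525799316)] plate xy [np.float64(-0.007973389157074464), np.float64(0.06525627228702309)]
inner [ 0.5292 -0.0881  0.0388] [np.float64(0.0012512417104834999), np.float64(0.0012512417104836235)] plate xy [np.float64(-0.0074860366486986536), np.float64(0.03663483122734709)]
```

The plate is near (0.543, -0.123) with yaw about 0.185. The bolt sits at plate (-80, 0) and the ear origin at about plate (+13, +50). I'll move above the bolt, closing the fingers and aligning the tool to the plate.

servo_tool([
  [[0.019,-0.018,0,0,0,0.13,0],[0.038,-0.036,0,0,0,0.26,0],[0.057,-0.054,0,0,0,0.39,0],[0.076,-0.072,0,0,0,0.52,0],[0.095,-0.09,0,0,0,0.65,0],[0.114,-0.108,0,0,0,0.78,0],[0.133,-0.126,0,0,0,0.91,0],[0.152,-0.144,0,0,0,1.04,0],[0.171,-0.162,0,0,0,1.17,0],[0.19,-0.18,0,0,0,1.3,0],[0.209,-0.198,0,0,0,1.43,0],[0.228,-0.216,0,0,0,1.56,0],[0.247,-0.234,0,0,0,1.69,0],[0.266,-0.252,0,0,0,1.82,0],[0.285,-0.27,0,0,0,1.95,0],[0.304,-0.288,0,0,0,2.08,0],[0.323,-0.306,0,0,0,2.21,0],[0.342,-0.324,0,0,0,2.34,0],[0.36,-0.343,0,0,0,2.47,0],[0.377,-0.363,0,0,0,2.6,0]],
])

```text
t: 1.77
eef_pos: [0.4706, -0.1338, 0.2311]
tool_rot: [-0.0, 0.996, 0.092, -0.0]
contact_force: [0.3, -0.2, -0.2]
gripper_width: 0.003
grasp_force: 0.0
```

```bash
python3 - <<'E'
from station import bot
import cv2,numpy as np
np.set_printoptions(precision=4,suppress=True)
d=bot.read_camera("wrist");cv2.imwrite("pics/w1.png",d['img'][:,:,::-1]);np.savez("w1",K=d['K'],P=d['pose'])
print(d['K'],d['pose']);o=bot.get_obs();print(o['t'],o['eef_pos'],o['tool_rot'],o['gripper_width'])
E
```

```text
[[339.2723   0.     282.0952]
 [  0.     339.2723 212.9053]
 [  0.       0.       1.    ]] [[ 0.1832 -0.9365 -0.2991  0.5475]
 [-0.9831 -0.1743 -0.0562 -0.121 ]
 [ 0.0005  0.3043 -0.9526  0.375 ]
 [ 0.      0.      0.      1.    ]]
1.8167 [ 0.4722 -0.1279  0.2313] [-0.0014  0.9955  0.0949  0.0006] 0.002538664706994072
```

View pics/w1.png

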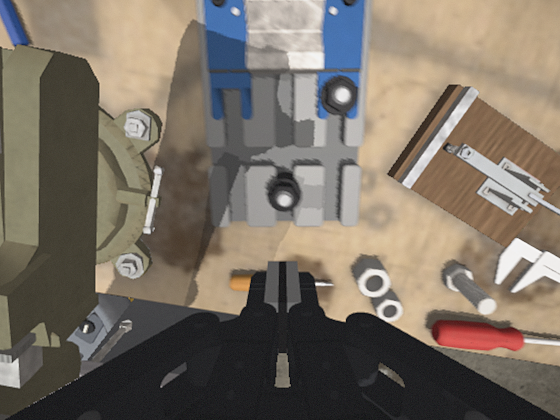

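The wrist view shows the loose bolt's tip at (284,199), the bolted tip at (341,95), and the open ear's prongs at about (218,115) and (245,115). I'll zoom in to pick edges.

```bash
python3 - <<'E'
import cv2
a=cv2.imread("pics/w1.png")[60:232,195:375];cv2.imwrite("pics/c.png",cv2.resize(a,None,fx=3.4,fy=3.4,interpolation=cv2.INTER_CUBIC))
E
```

```text
(no output)
```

View pics/c.png

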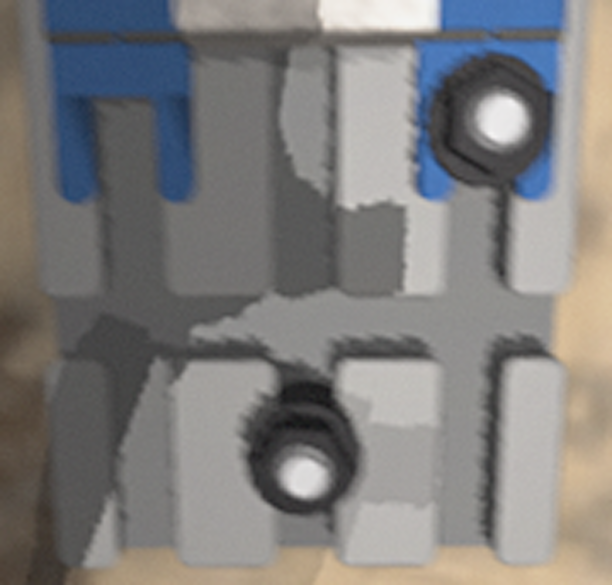

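```bash
python3 - <<'E'
from h import *
d=np.load("w1.npz");K,P=d['K'],d['P']
C['c']=(K,P[:3],3.4,195,60)
from scipy.optimize import least_squares
# lines: (axis, model mm, pixel)
L=[('x',-120,(225,563)),('x',-120,(390,563)),('x',-54,(225,361)),('x',-54,(385,361)),('x',-36,(215,295)),('x',-36,(365,295)),
('y',9,(275,530)),('y',-9,(341,530)),('y',59,(118,530)),('y',41,(178,530)),('y',-41,(438,530)),('y',-59,(500,530)),('y',78,(52,450)),('y',-78,(561,450)),
('y',9,(273,270)),('y',-9,(333,270)),('y',41,(167,240)),('y',-59,(512,270))]
def loc(p,t):
    e=p-t[:2];c,s=np.cos(t[2]),np.sin(t[2]);return np.array([c*e[0]+s*e[1],-s*e[0]+c*e[1]])*1e3
f=lambda t:[loc(onz('c',p,.032),t)[0 if a=='x' else 1]-m for a,m,p in L]
r=least_squares(f,[.543,-.123,.185],x_scale=[.1,.1,1]);t=r.x
print(t,np.array(f(t)))
for n,p,z in(('loose',(302,477),.066),('bolted',(500,120),.063),('mouthL',(75,203),.040),('mouthR',(176,203),.040),('notch',(128,98),.040),('notch32',(128,98),.032)):
    print(n,onz('c',p,z),loc(onz('c',p,z),t))
print('loose side/scene',loc(np.array([.4644,-.1390]),t))
def W(x,y):
    c,s=np.cos(t[2]),np.sin(t[2]);return np.array([c*x-s*y+t[0]*1e3,s*x+c*y+t[1]*1e3])/1e3
for q in((-80,0),(-45,0),(-45,50),(13,50)):print(q,W(*q))
E
```

```text
[ 0.5438 -0.1243  0.1925] [ 0.9612  0.5194 -0.9317 -1.3323  0.5756  0.2078  1.2925 -1.3577  0.4096
 -0.3604  0.2903 -1.1114  0.1743  0.3784  0.744   1.2352 -0.6898 -1.005 ]
loose [ 0.4633 -0.1381] [-81.6301   1.8061]
bolted [ 0.5648 -0.1706] [ 11.7234 -49.464 ]
mouthL [ 0.5228 -0.0624] [-8.7165 64.768 ]
mouthR [ 0.528  -0.0902] [-8.9516 36.4777]
notch [ 0.553  -0.0731] [18.7889 48.4592]
notch32 [ 0.5531 -0.072 ] [19.1364 49.5556]
loose side/scene [-80.7279   0.7616]
(-80, 0) [ 0.4653 -0.1396]
(-45, 0) [ 0.4996 -0.1329]
(-45, 50) [ 0.49   -0.0838]
(13, 50) [ 0.547  -0.0727]
```

servo_tool([
  [[-0.015,0,0,0,0,0,0],[-0.03,0,0.02,0,0,0,0],[-0.045,0,0.04,0,0,0,0],[-0.05,0,0.06,0,0,0,0],[-0.05,0,0.08,0,0,0,0],[-0.05,0,0.1,0,0,0,0],[-0.05,0,0.1,0,0,0,0],[-0.05,0,0.1,0,0,0,0],[-0.05,0,0.1,0,0,0,0]],
])

```text
t: 2.57
eef_pos: [0.4218, -0.1443, 0.1321]
tool_rot: [0.0, 0.996, 0.092, 0.0]
contact_force: [0.2, 0.2, -0.1]
gripper_width: 0.002
grasp_force: 0.0
```

```bash
cat > st.py <<'E'
from h import *
import sys
from station import bot
T=[.5438,-.1243,.1925]
def loc(p):
    e=np.array(p[:2])-T[:2];c,s=np.cos(T[2]),np.sin(T[2]);return np.array([c*e[0]+s*e[1],-s*e[0]+c*e[1]])*1e3
def state():
    for i in range(2):
        d=bot.read_camera("wrist");o=bot.get_obs()
    q=o['tool_rot']
    print(o['t'],o['eef_pos'],'plate',loc(o['eef_pos']),'yaw off deg',np.degrees(2*np.arctan2(q[2],q[1])-T[2]),o['contact_force'],o['gripper_width'],'cam plate',loc(d['pose'][:2,3]))
    return d
E
python3 - <<'E'
from st import *
d=state();import cv2;cv2.imwrite("pics/w2.png",d['img'][:,:,::-1])
E
```

```text
2.6667 [ 0.4222 -0.1445  0.1325] plate [-123.2084    3.4697] yaw off deg -0.43654399036930575 [ 0.0112 -0.1982  0.2718] 0.0027764749673615365 cam plate [-45.6501   1.5984]
```

View pics/w2.png

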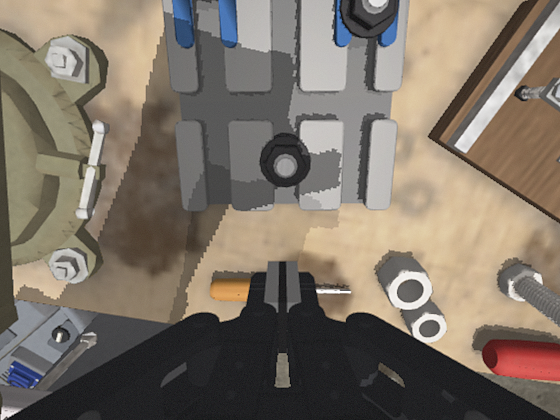

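The fingers are centred behind the bolt, which is at (284,160). Now I'll descend behind the collar.

servo_tool([
  [[0,0.001,0.015,0,0,-0.04,0],[0,0.0025,0.03,0,0,-0.09,0],[0,0.0025,0.045,0,0,-0.09,0],[0,0.0025,0.06,0,0,-0.09,0],[0,0.0025,0.072,0,0,-0.09,0],[0,0.0025,0.08,0,0,-0.09,0],[0,0.0025,0.085,0,0,-0.09,0],[0,0.0025,0.0885,0,0,-0.09,0],[0,0.0025,0.0885,0,0,-0.09,0],[0,0.0025,0.0885,0,0,-0.09,0]],
])

```text
t: 3.5
eef_pos: [0.4221, -0.1468, 0.0432]
tool_rot: [0.0, 0.995, 0.096, 0.0]
contact_force: [-0.5, 0.5, 0.5]
gripper_width: -0.0
grasp_force: 0.0
```

```bash
python3 - <<'E'
from st import *
state()
E
```

```text
3.6 [ 0.4222 -0.1468  0.0434] plate [-123.6893    1.1526] yaw off deg 0.009394037067079385 [1.0621 0.9146 0.0119] -0.00108492351106232 cam plate [-45.9484  -0.1793]
```

servo_tool([
  [[0.003,0,0,0,0,0,0],[0.006,0,0,0,0,0,0],[0.009,0,0,0,0,0,0],[0.011,0,0,0,0,0,0],[0.013,0,0,0,0,0,0],[0.015,0,0,0,0,0,0],[0.017,0,0,0,0,0,0],[0.019,0,0,0,0,0,0],[0.021,0,0,0,0,0,0],[0.024,0,0,0,0,0,0],[0.027,0,0,0,0,0,0],[0.03,0,0,0,0,0,0],[0.033,0,0,0,0,0,0],[0.036,0,0,0,0,0,0],[0.039,0,0,0,0,0,0],[0.041,0,0,0,0,0,0],[0.043,0,0,0,0,0,0],[0.044,0,0,0,0,0,0],[0.044,0,0,0,0,0,0]],
])

```text
t: 5.18
eef_pos: [0.4653, -0.1382, 0.0429]
tool_rot: [0.0, 0.995, 0.096, 0.0]
contact_force: [0.3, 1.4, -0.3]
gripper_width: 0.002
grasp_force: 0.0
```

```bash
cat >> st.py <<'E'
import cv2
def bolt(d,z=.066):
    """shank tip: bright blob nearest the dark collar, ray cast on its height; candidates in plate mm"""
    g=cv2.cvtColor(d['img'],cv2.COLOR_RGB2GRAY);dark=(g<75).astype(np.uint8)
    cs,_=cv2.findContours(dark,cv2.RETR_CCOMP,cv2.CHAIN_APPROX_NONE)
    out=[]
    for c in cs:
        a=cv2.contourArea(c)
        if not 60<a<2500: continue
        (u,v),r=cv2.minEnclosingCircle(c)
        if a/(np.pi*r*r)<.6: continue
        m=cv2.moments(c);u,v=m['m10']/m['m00'],m['m01']/m['m00']
        k=d['pose'][:3,:3]@np.linalg.solve(d['K'],[u,v,1]);o=d['pose'][:3,3];w=o+k*(z-o[2])/k[2]
        l=loc(w)
        if abs(l[0])<130 and abs(l[1])<80: out.append((round(u),round(v),int(a),l.round(1)))
    for x in out: print(x)
E
python3 - <<'E'
from st import *
d=state();bolt(d);cv2.imwrite("pics/w3.png",d['img'][60:360,130:430,::-1])
s=bot.read_camera("scene")['img'][195:300,205:335,::-1];s2=bot.read_camera("side")['img'][205:280,220:345,::-1]
w=cv2.resize(d['img'][:, 100:460,::-1],None,fx=1.2,fy=1.2)[:500]
a=cv2.resize(s,(360,291));b=cv2.resize(s2,(360,216))
can=np.zeros((507,800,3),np.uint8);can[:w.shape[0],:432]=w;can[:291,436:796]=a;can[291:,436:796]=b
cv2.imwrite("pics/m3.png",can)
E
```

```text
5.2833 [ 0.465  -0.1383  0.0428] plate [-80.0246   1.3831] yaw off deg 0.01479625015442041 [-0.2579 -0.8212  0.0998] 0.0017286986404448342 cam plate [-2.0561 -0.0183]
(282, 235, 1187, array([-49.5,  -0.2]))
```

View pics/m3.png

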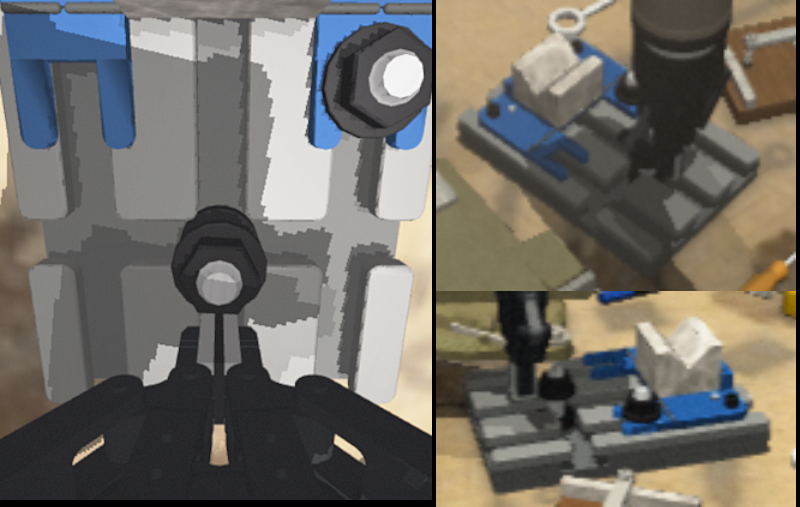

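The bolt was pushed cleanly and its tip is now at wrist pixel (283,233), plate x about -50. It needs about 5 mm more to reach the crossing.

servo_tool([
  [[0.002,0,0,0,0,0,0],[0.004,0,0,0,0,0,0],[0.005,0,0,0,0,0,0],[0.0055,0,0,0,0,0,0],[0.0055,0,0,0,0,0,0],[0.0055,0,0,0,0,0,0]],
])

```text
t: 5.88
eef_pos: [0.4704, -0.1372, 0.0428]
tool_rot: [0.0, 0.995, 0.096, 0.0]
contact_force: [-0.3, 0.8, 0.8]
gripper_width: -0.001
grasp_force: 0.0
```

```bash
cat >> st.py <<'E'
def tip(d,u0,v0,z,r=22):
    """bright shank tip disc near a pixel -> plate mm"""
    g=cv2.cvtColor(d['img'],cv2.COLOR_RGB2GRAY);m=np.zeros_like(g);cv2.circle(m,(u0,v0),r,255,-1)
    b=((g>105)&(m>0)).astype(np.uint8);n,lab,stt,cen=cv2.connectedComponentsWithStats(b)
    i=1+np.argmax(stt[1:,4]);u,v=stt[i,0]+stt[i,2]/2-.5,stt[i,1]+stt[i,3]/2-.5
    k=d['pose'][:3,:3]@np.linalg.solve(d['K'],[u,v,1]);o=d['pose'][:3,3];print('tip',u,v,stt[i],loc(o+k*(z-o[2])/k[2]))
E
python3 - <<'E'
from st import *
d=state();bolt(d);tip(d,283,233,.066);tip(d,433,80,.063,30)
cv2.imwrite("pics/w4.png",d['img'][30:330,150:480,::-1])
E
```

```text
5.9833 [ 0.4703 -0.1372  0.0428] plate [-74.5742   1.3742] yaw off deg 0.014431185822343503 [-0.2718  1.3963  0.1626] 0.002091601552824075 cam plate [ 3.3074 -0.0194]
(282, 235, 1184, array([-44.2,  -0.2]))
tip 282.5 235.5 [ 264  217   38   38 1084] [-44.2503  -0.2675]
tip 427.5 81.0 [ 405   58   46   47 1651] [ 11.0074 -49.6295]
```

View pics/w4.png

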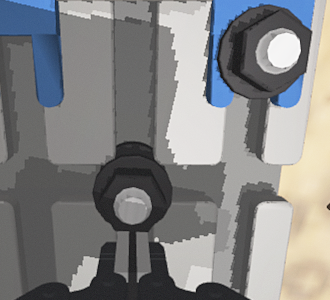

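The bolt is at the crossing, with its tip at plate (-44.2, 0). Now I'll retreat, lift, turn 90° and go to its right side.

servo_tool([
  [[-0.006,0,0,0,0,0,0],[-0.012,0,0,0,0,0,0],[-0.012,0,-0.02,0,0,-1,0],[-0.012,0,-0.04,0,0,-2,0],[-0.012,0,-0.06,0,0,-3,0],[-0.01,0.004,-0.06,0,0,-4,0],[-0.006,0.01,-0.06,0,0,-5,0],[-0.002,0.016,-0.06,0,0,-6,0],[0.002,0.022,-0.06,0,0,-7,0],[0.006,0.028,-0.06,0,0,-8,0],[0.01,0.034,-0.06,0,0,-9,0],[0.014,0.04,-0.06,0,0,-10,0],[0.018,0.044,-0.06,0,0,-11,0],[0.022,0.047,-0.06,0,0,-12,0],[0.026,0.047,-0.06,0,0,-13,0],[0.03,0.047,-0.06,0,0,-14,0],[0.03,0.047,-0.06,0,0,-15,0],[0.03,0.047,-0.06,0,0,-16,0],[0.03,0.047,-0.06,0,0,-17,0],[0.03,0.047,-0.06,0,0,-18,0]],
])

```text
t: 7.65
eef_pos: [0.5077, -0.1778, 0.1026]
tool_rot: [-0.0, 0.634, 0.773, -0.0]
contact_force: [-0.5, -0.6, 1.0]
gripper_width: -0.002
grasp_force: 0.0
```

```bash
python3 - <<'E'
from st import *
d=state();d=state();bolt(d);print(bot.get_obs()['q'])
E
```

```text
7.75 [ 0.5078 -0.1779  0.1025] plate [-45.6334 -45.7076] yaw off deg 90.03778786852875 [-0.145  -0.9213 -0.072 ] 0.002356641683045658 cam plate [-46.1452  30.5532]
7.85 [ 0.5081 -0.1778  0.1027] plate [-45.2788 -45.6961] yaw off deg 89.83411011584185 [-0.4292 -0.2019 -0.0905] 0.0013456357250842782 cam plate [-45.0535  30.5623]
(493, 247, 392, array([ 76.3, -48.1]))
(377, 248, 542, array([  9.3, -48.3]))
(281, 164, 639, array([-45.8,   0.6]))
(532, 57, 624, array([76.4, 52.4]))
[ 0.6593  0.476  -0.5506  1.9643  0.343   0.7939  0.104 ]
```

servo_tool([
  [[0,0,0.012,0,0,0,0],[0,0,0.024,0,0,0,0],[0,0,0.036,0,0,0,0],[0,0,0.046,0,0,0,0],[0,0,0.053,0,0,0,0],[0,0,0.057,0,0,0,0],[0,0,0.058,0,0,0,0],[0,0,0.058,0,0,0,0],[0.003,0,0.058,0,0,0,0],[0.006,0,0.058,0,0,0,0],[0.009,0,0.058,0,0,0,0],[0.012,0,0.058,0,0,0,0],[0.014,0,0.058,0,0,0,0],[0.016,0,0.058,0,0,0,0],[0.018,0,0.058,0,0,0,0],[0.02,0,0.058,0,0,0,0],[0.022,0,0.058,0,0,0,0],[0.024,0,0.058,0,0,0,0],[0.026,0,0.058,0,0,0,0]],
])

```text
t: 9.43
eef_pos: [0.5038, -0.152, 0.0448]
tool_rot: [0.0, 0.636, 0.772, -0.0]
contact_force: [0.2, -0.9, -0.1]
gripper_width: 0.003
grasp_force: 0.3
```

```bash
python3 - <<'E'
from st import *
d=state();bolt(d)
E
```

```text
9.5333 [ 0.5036 -0.1516  0.0448] plate [-44.6312 -19.1072] yaw off deg 90.03905927301336 [0.2297 0.2918 0.7007] 0.0017634862617779737 cam plate [-44.5019  57.2837]
(546, 343, 559, array([ 69.9, -41. ]))
(279, 234, 1147, array([-45.9,   9.6]))
```

servo_tool([
  [[0.002,0,0,0,0,0,0],[0.0045,0,0,0,0,0,0],[0.007,0,0,0,0,0,0],[0.0095,0,0,0,0,0,0],[0.012,0,0,0,0,0,0],[0.0145,0,0,0,0,0,0],[0.017,0,0,0,0,0,0],[0.0195,0,0,0,0,0,0],[0.022,0,0,0,0,0,0],[0.0245,0,0,0,0,0,0],[0.027,0,0,0,0,0,0],[0.0295,0,0,0,0,0,0],[0.032,0,0,0,0,0,0],[0.0345,0,0,0,0,0,0],[0.0365,0,0,0,0,0,0],[0.038,0,0,0,0,0,0],[0.039,0,0,0,0,0,0],[0.039,0,0,0,0,0,0],[0.039,0,0,0,0,0,0]],
])

```text
t: 11.12
eef_pos: [0.4962, -0.1137, 0.0448]
tool_rot: [-0.0, 0.636, 0.772, 0.0]
contact_force: [0.5, -0.1, 0.1]
gripper_width: -0.001
grasp_force: 0.0
```

```bash
python3 - <<'E'
from st import *
d=state();bolt(d);tip(d,280,234,.066);cv2.imwrite("pics/w5.png",d['img'][:,:,::-1])
E
```

```text
11.2167 [ 0.4963 -0.1139  0.0448] plate [-44.6365  19.3436] yaw off deg 90.00562990619807 [-0.9294  0.4302  0.0082] -0.0020337724220411634 cam plate [-44.5234  95.7094]
(279, 233, 1145, array([-45.9,  48.3]))
tip 279.0 233.0 [ 261  215   37   37 1041] [-45.7636  48.3704]
```

View pics/w5.png

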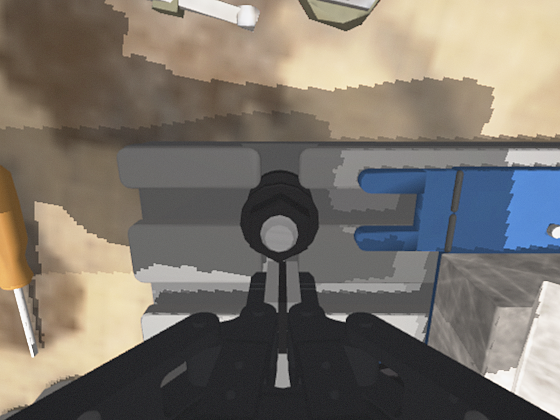

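The bolt's tip is at (279,233), plate y about 48.4, so I'll push it 1.6 mm more. Then I'll back off, lift, turn back and go behind the bolt.

servo_tool([
  [[0.001,0,0,0,0,0,0],[0.0016,0,0,0,0,0,0],[0.0018,0,0,0,0,0,0],[0.0018,0,0,0,0,0,0],[0.0018,0,0,0,0,0,0]],
])

```text
t: 11.63
eef_pos: [0.4959, -0.112, 0.0448]
tool_rot: [0.0, 0.636, 0.772, 0.0]
contact_force: [0.1, -0.0, -0.7]
gripper_width: -0.002
grasp_force: 0.1
```

```bash
python3 - <<'E'
from st import *
d=state();tip(d,280,234,.066)
E
```

```text
11.7333 [ 0.4959 -0.112   0.0448] plate [-44.6468  21.1943] yaw off deg 90.01015265066168 [-0.5965 -0.1243 -0.7608] -0.0010052895262827012 cam plate [-44.5175  97.4992]
tip 279.0 234.0 [ 261  216   37   37 1036] [-45.7537  49.7316]
```

servo_tool([
  [[-0.006,0,0,0,0,0,0],[-0.012,0,0,0,0,0,0],[-0.012,0,-0.02,0,0,1,0],[-0.012,0,-0.04,0,0,2,0],[-0.012,0,-0.058,0,0,3,0],[-0.01,-0.004,-0.058,0,0,4,0],[-0.006,-0.008,-0.058,0,0,5,0],[-0.002,-0.012,-0.058,0,0,6,0],[0.002,-0.016,-0.058,0,0,7,0],[0.006,-0.02,-0.058,0,0,8,0],[0.01,-0.024,-0.058,0,0,9,0],[0.014,-0.028,-0.058,0,0,10,0],[0.018,-0.032,-0.058,0,0,11,0],[0.022,-0.036,-0.058,0,0,12,0],[0.026,-0.039,-0.058,0,0,13,0],[0.029,-0.0415,-0.058,0,0,14,0],[0.029,-0.0415,-0.058,0,0,15,0],[0.029,-0.0415,-0.058,0,0,16,0],[0.029,-0.0415,-0.058,0,0,17,0],[0.029,-0.0415,-0.058,0,0,18,0]],
])

```text
t: 13.4
eef_pos: [0.4498, -0.0922, 0.1029]
tool_rot: [0.0, 0.996, 0.094, 0.0]
contact_force: [0.2, 0.9, 0.1]
gripper_width: -0.001
grasp_force: 0.0
```

```bash
python3 - <<'E'
from st import *
d=state();d=state();bolt(d)
E
```

```text
13.5 [ 0.4498 -0.0921  0.1029] plate [-86.077   49.6294] yaw off deg -0.06342241693485319 [ 0.2242  0.3149 -0.248 ] -0.002626009222366853 cam plate [-8.2467 47.4227]
13.6 [ 0.4497 -0.0919  0.1028] plate [-86.1242  49.8201] yaw off deg 0.15466325351543472 [-0.5731 -0.1    -0.2009] 0.005228602999120564 cam plate [-8.2309 48.4993]
(282, 176, 636, array([-45.1,  48.1]))
(478, 65, 896, array([ 10.5, -47.8]))
```

servo_tool([
  [[0,0,0.012,0,0,0,0],[0,0,0.024,0,0,0,0],[0,0,0.036,0,0,0,0],[0,0,0.046,0,0,0,0],[0,0,0.053,0,0,0,0],[0,0,0.057,0,0,0,0],[0,0,0.058,0,0,0,0],[0,0,0.058,0,0,0,0],[0.003,0,0.058,0,0,0,0],[0.006,0,0.058,0,0,0,0],[0.009,0,0.058,0,0,0,0],[0.011,0,0.058,0,0,0,0],[0.013,0,0.058,0,0,0,0],[0.015,0,0.058,0,0,0,0],[0.017,0,0.058,0,0,0,0],[0.019,0,0.058,0,0,0,0],[0.021,0,0.058,0,0,0,0],[0.023,0,0.058,0,0,0,0],[0.025,0,0.058,0,0,0,0]],
])

```text
t: 15.18
eef_pos: [0.4744, -0.0867, 0.0448]
tool_rot: [-0.0, 0.995, 0.096, -0.0]
contact_force: [-1.2, 0.2, 2.3]
gripper_width: -0.004
grasp_force: 0.8
```

```bash
python3 - <<'E'
from st import *
d=state();tip(d,282,234,.066)
E
```

```text
15.2833 [ 0.4747 -0.0866  0.0448] plate [-60.5944  50.2449] yaw off deg 0.025775120483469645 [-1.3919  0.6082  0.0258] 0.002636278225642349 cam plate [17.3601 48.8136]
tip 283.5 234.5 [266 217  36  36 985] [-30.5384  48.1698]
```

servo_tool([
  [[0.002,0,0,0,0,0,0],[0.0045,0,0,0,0,0,0],[0.007,0,0,0,0,0,0],[0.0095,0,0,0,0,0,0],[0.012,0,0,0,0,0,0],[0.0145,0,0,0,0,0,0],[0.017,0,0,0,0,0,0],[0.0195,0,0,0,0,0,0],[0.022,0,0,0,0,0,0],[0.0245,0,0,0,0,0,0],[0.027,0,0,0,0,0,0],[0.0295,0,0,0,0,0,0],[0.032,0,0,0,0,0,0],[0.034,0,0,0,0,0,0],[0.036,0,0,0,0,0,0],[0.038,0,0,0,0,0,0],[0.039,0,0,0,0,0,0],[0.04,0,0,0,0,0,0],[0.04,0,0,0,0,0,0],[0.04,0,0,0,0,0,0]],
])

```text
t: 16.95
eef_pos: [0.5136, -0.079, 0.0449]
tool_rot: [0.0, 0.995, 0.096, 0.0]
contact_force: [-0.3, 0.0, -1.3]
gripper_width: -0.004
grasp_force: 0.0
```

```bash
python3 - <<'E'
from st import *
d=state();tip(d,282,234,.066)
E
```

```text
17.05 [ 0.5135 -0.0791  0.0449] plate [-21.0759  50.1855] yaw off deg 0.011526930073626068 [-0.3355  0.6198  0.314 ] 0.0004390846563782104 cam plate [56.7821 48.7784]
tip 284.5 233.5 [267 216  36  36 908] [ 9.2628 47.7529]
```

Next I'll creep in until the force shows the bolt has seated against the notch bottom.

servo_tool([
  [[0.001,0,0,0,0,0,0],[0.002,0,0,0,0,0,0],[0.003,0,0,0,0,0,0],[0.003,0,0,0,0,0,0],[0.003,0,0,0,0,0,0]],
])

```text
t: 17.47
eef_pos: [0.5166, -0.0784, 0.0448]
tool_rot: [-0.0, 0.995, 0.096, 0.0]
contact_force: [0.2, -0.1, 0.3]
gripper_width: -0.001
grasp_force: 0.0
```

servo_tool([
  [[0.0005,0,0,0,0,0,0],[0.001,0,0,0,0,0,0],[0.001,0,0,0,0,0,0]],
])

```text
t: 17.72
eef_pos: [0.5175, -0.0783, 0.0448]
tool_rot: [0.0, 0.995, 0.096, 0.0]
contact_force: [-0.2, 0.0, 0.2]
gripper_width: -0.001
grasp_force: 0.1
```

servo_tool([
  [[0.0005,0,0,0,0,0,0],[0.001,0,0,0,0,0,0],[0.001,0,0,0,0,0,0]],
])

```text
t: 17.97
eef_pos: [0.5178, -0.0782, 0.0446]
tool_rot: [0.0, 0.995, 0.096, -0.001]
contact_force: [-2.3, -0.2, 0.1]
gripper_width: -0.001
grasp_force: 0.9
```

```bash
python3 - <<'E'
from st import *
d=state();tip(d,282,234,.066)
E
```

```text
18.0667 [ 0.5179 -0.0782  0.0446] plate [-16.6488  50.2024] yaw off deg 0.006667508641965929 [-2.4418 -1.2697  0.734 ] -0.004544980185843544 cam plate [61.3438 48.7627]
tip 284.5 234.5 [268 217  34  36 869] [13.3497 47.7582]
```

servo_tool([
  [[0.0005,0,0,0,0,0,0],[0.001,0,0,0,0,0,0],[0.001,0,0,0,0,0,0]],
])

```text
t: 18.32
eef_pos: [0.5182, -0.0782, 0.0445]
tool_rot: [0.0, 0.995, 0.096, -0.001]
contact_force: [-5.1, -1.5, 2.0]
gripper_width: 0.003
grasp_force: 2.5
```

```bash
python3 - <<'E'
from st import *
d=state();tip(d,282,234,.066)
E
```

```text
18.4167 [ 0.5182 -0.0781  0.0445] plate [-16.2656  50.2005] yaw off deg -0.0005410778713190627 [-5.0851 -1.7425  1.0639] -0.0029955387940851243 cam plate [61.8973 48.7304]
tip 284.5 235.5 [268 218  34  36 878] [13.4275 47.7431]
```

The force rose to 5 N and the bolt has stopped moving, so it is seated. I'll back off, lift and check.

servo_tool([
  [[-0.003,0,0,0,0,0,0],[-0.008,0,0,0,0,0,0],[-0.016,0,0,0,0,0,0],[-0.024,0,0,0,0,0,0],[-0.028,0,-0.015,0,0,0,0],[-0.03,0,-0.035,0,0,0,0],[-0.035,0,-0.055,0,0,0,0],[-0.045,0,-0.075,0,0,0,0],[-0.055,0,-0.095,0,0,0,0],[-0.06,0,-0.11,0,0,0,0],[-0.06,0,-0.12,0,0,0,0],[-0.06,0,-0.12,0,0,0,0],[-0.06,0,-0.12,0,0,0,0],[-0.06,0,-0.12,0,0,0,0]],
])

```text
t: 19.58
eef_pos: [0.4602, -0.0893, 0.164]
tool_rot: [-0.0, 0.995, 0.096, -0.0]
contact_force: [0.2, 0.4, 0.2]
gripper_width: 0.001
grasp_force: 0.0
```

```bash
python3 - <<'E'
from st import *
d=state();bolt(d);cv2.imwrite("pics/w6.png",cv2.resize(d['img'][20:260,170:450,::-1],None,fx=2,fy=2))
E
```

```text
19.6833 [ 0.46   -0.0892  0.1637] plate [-75.5084  50.4473] yaw off deg 0.03271540084812972 [ 0.0665 -0.075  -0.0641] -0.002319970034701957 cam plate [ 2.6137 48.9702]
(427, 91, 496, array([ 10.9, -48.5]))
(286, 92, 567, array([10.6, 46.1]))
```

View pics/w6.png

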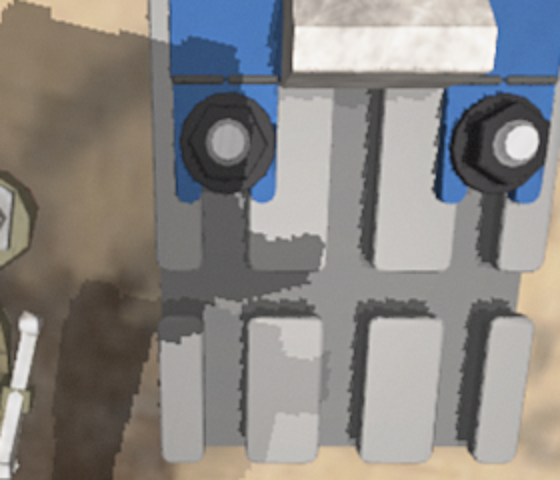

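The bolt stands in the ear at crop (228,142), level with the bolted one at (518,142). It is fully home and the robot is clear.

```bash
python3 -c "
from station import bot
print(bot.hand_in())"
```

```text
the job is handed in; nothing more can be done
None
```

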